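# Turn the rain-sound box down one click, then start it

### The arm

A 7-joint arm with a two-finger parallel gripper is mounted at the origin on the work surface. World frame = base frame: x ahead of the robot, y to its left, z up, the work surface at z = 0. Lengths are in m, angles in rad, forces in N, time in s.
With the tool pointing down it reaches from about 0.425 to 0.925 m from the base axis. Payload 6.8 kg.
Tool frame: the origin (TCP) lies at the very end of the fingers, on their centre line; the grasp point (between the pads) lies 19 mm behind it; z points along the fingers, y is the direction in which the jaws open and shut (so a half turn about z gives the same grasp; the last joint's range is limited). The gripper opens to 85 mm and grips with 20 to 120 N. Pads are 22 mm wide; open, the fingers measure 114 mm over their backs; the gripper's body (76 mm by 85 mm) begins 54 mm behind the grasp point. The pads swing forward as they close: fully open they stand 13 mm farther back than shut.
Start: joints at [-1.389, 0.477, 0.022, 1.555, -0.011, 1.109, -0.083], TCP at [0.193, 0.647, 0.231] pointing down, gripper open.
Joint ranges: [-2.96, 2.96], [-0.34, 2.1], [-1.41, 1.46], [0.24, 2.44], [-1.37, 4.51], [0.17, 1.92], [-2.96, 2.96]. Speed limits (rad/s): [2.39, 2.39, 3.14, 3.14, 3.14, 3.14, 3.14].

### API

Orientations are given as a rotation vector (axis times angle).
In Python, from bench import monitor, viewer, job gives the robot as it stands. The module is installed in compiled form; this text tells all that it offers.
- The arm moves only by the tool drive_tool, never from a script. Its argument "commands" is a list of rows, each an object with "linear": the shift along the tool's x, y, z in m, a list of three; "dr": the turn, a rotation vector about the tool's x, y, z in degrees, a list of three; "jaw": the closure, from 0 (fully open) to 1 (shut). A call has 1 to 8 rows; each row shifts and turns the pose as measured when the row begins, along the tool's axes as they then stand; what a row does not reach is not made up. A row lasts 1/8 s, in which the tool goes at most 62.5 mm and 10.7 degrees, less where a joint would pass 70% of its speed; a pose out of reach is approached as far as the arm can. A call is refused whole if a number of a shift passes 0.0625 or a number of a turn 10.7, either way. A call with a gripper value outside its range is refused whole. The fingers move at their own pace and stop on an object; "force" is the grip in N (left out, the last holds). Time passes only in rows, so rows that do not move let the fingers close. It gives the time, the measured TCP pose, the force and the opening at its end, in the units of the state.
- monitor.get_obs(): the state, without advancing time (a new reading comes with each control period).
- viewer.grab_frame(name): name is "scene" or "top" or "wrist"; returns the picture (384x512x3 uint8, red, green, blue); there is no depth.
- viewer.calibration(name): a dict with "K" (3x3 intrinsics, pixels), "R" (3x3) and "t" (3): a world point X has camera coordinates R X + t. Camera axes: x right, y down, z forward; pixel columns grow to the right and rows downward; lengths in m; the calibration is good to about 2 mm. A picture is of the moment at which its call begins: read the wrist's pose just before it. calibration takes no time and is no camera call; for the wrist camera it gives the pose at the moment of the call.
- job.hand_in(): hands the job in, once; it reports no verdict.
The state is a dict: "clock": time; "joints": joint angles; "qvel": joint speeds; "tau": joint torques, N m; "tcp_pos": TCP position; "orientation": TCP orientation; "contact_force": force on the tool from outside, world axes, zero at the start; "moment": the same for the moment, N m; "grip_width": finger opening in m.
Only numpy, scipy, OpenCV 4.12 (cv2) and the standard library are available. Lean on these libraries where they do the work, as an engineer would, in place of code of your own. Each camera call takes 0.05 s, during which the arm holds its last target.

### The job

The rain-sound box was left on loud. Press a fingertip on the flat face of its big knurled dial and turn it by friction (do not pinch it or push it round by its rim) counter-clockwise seen from above by one click, so that it sits in the medium notch with the white pointer at the middle dot; only then push the round coral play button right down and let it come up again. Leave the star, bead cluster, rainstick and fidget slider where they stand.

Things in the scene. Friction and masses are not known exactly. Their poses are not given: they have to be found in the camera images.
- sound_box: Oat-coloured rain-sound box, 160 (x) x 240 (y) x 60 mm high, screwed to the black shelf. Origin: centre of its underside; z up; front faces own -x. On its top: dial axis at own (0, +50 mm), play button at own (0, -75 mm), three dark dots 64 mm from the dial axis: big = loud (34 deg towards -y from own +x), middle = medium (along own +x), small = soft (34 deg towards +y).
- dial_face (a point): Centre of the dial's flat top face, on its vertical axis, 74 mm above the shelf. Dark disc 100 mm in diameter, 14 mm proud of the box, bright knurled rim, white pointer line on its face; too wide to grasp. Ribs and pointer are pattern under 1 mm. A fingertip pressing 4 to 9 N at 25 to 36 mm from the axis grips by friction and turns it if moved on a circle about the axis.
- dial (a joint): Dial angle, rad, grows counter-clockwise seen from above (quieter). Three spring notches: 0 = loud (start), 0.6 = medium, 1.2 = soft; stops just beyond. A spring resists up to half way (at most about 0.06 N m), then pulls the dial on into the next notch, where it settles within about 0.03 rad.
- spindle (a joint): How far the dial is pressed down on its soft spring, m: sinks from about 1.5 N, then 2 N per mm, to a stop at 0.005 (about 11 N); it comes up again when let go. At any depth it turns freely apart from the notches.
- play_top (a point): Centre of the top of the coral play button, 32 mm in diameter, pressed straight down; this point moves with it.
- play (a joint): How far the play button is pressed, m: 0 = up, 0.006 = fully down (about 5 N); springs back. It counts as pressed from 0.0048.
- rainstick: Loose wooden rainstick segment lying along its own y, 203 mm long, 46 mm in diameter, on two small feet, top at 51 mm. Origin: centre of its underside. Leave alone.
- star: Loose flat coral silicone star, 84 mm across, 19 mm high with its nubs. Origin: centre of its underside. Leave alone.
- fidget_slider: Loose chrome fidget slider, 60 (x) x 26 x 15 mm. Origin: centre of its underside. Leave alone.
- beads: Loose white ceramic bead cluster on a short upright dowel with a round wooden foot 56 mm across, 66 mm high. Origin: centre of its underside. Leave alone.

How it is judged:
On the way, in this order (a step that is already met when the one before it is completed fails the run):
1. the dial is turned from loud into the medium notch (value of joint dial between 0.48 and 0.72 rad), for 0.3 s.
2. the play button is pressed down with the dial at medium (all of step 1 and value of joint play above 0.0048 m), for 0.05 s.
At the end, for the whole second after the job is handed in: The dial rests in the medium notch (0.6 rad, within 0.1) and the play button, having been pressed at least 4.8 mm, is up again (less than 1.5 mm down) (value of joint dial between 0.5 and 0.7 rad and velocity of joint dial between -0.1 and 0.1 rad/s and value of joint play below 0.0015 m); the robot touches nothing.
It fails at once if the play button is pressed before the dial is at medium (value of joint play above 0.004 m and (value of joint dial below 0.4 rad or value of joint dial above 0.8 rad)).
It fails at once if a bystander is lifted, carried or shoved (more than 20 mm) (distance of any of rainstick, star, fidget_slider, beads from where it was at the start of the episode above 0.02 m).
It fails at once if the dial is pinched or pushed round by its rim (fingers push on the box or dial with over 4 N, the dial not pressed down, while it is between the loud and medium notches) (value of joint dial between 0.15 and 0.45 rad and value of joint spindle below 0.0002 m and contact force between the fingers and sound_box above 4 N).
It also fails if it takes over 42 s, if anything falls off the work surface, if the arm or the gripper's body presses on something with over 40 N, if the wrist force passes 120 N, or if a joint passes its speed limit or range.

## Working session

There is one attempt and no reset: what is moved stays moved. The work goes in short steps, Python scripts to look and compute and a tool call to move; the robot and the scene stay as the last step left them, time stands still between calls to the robot, and variables do not carry over. Pictures are saved under pics/ and viewed, and the job is handed in when it is done.

Besides the shell and the picture viewer there is one more tool, called after "Request:" as name(argument=value, ...) on one line, values as JSON. drive_tool: Moves the arm, as the interface text tells. Its arguments: {"type":"object","properties":{"commands":{"type":"array"},"force":{"type":"number"}},"required":["commands"]}

```bash
mkdir -p pics; python3 - <<'E'
from bench import monitor, viewer
import cv2
o=monitor.get_obs(); print(o)
for n in("top","scene"):
    im=viewer.grab_frame(n); cv2.imwrite(f"pics/{n}0.png",im[:,:,::-1])
    c=viewer.calibration(n); print(n,c)
E
```

```text
{'clock': 0.0, 'joints': array([-1.38906804,  0.4777968 ,  0.02234842,  1.55641315, -0.01147853,
        1.10928392, -0.08313979]), 'qvel': array([-0.00059307, -0.00159693,  0.00044703, -0.00139163,  0.00065189,
       -0.00055965, -0.00069489]), 'tau': array([-2.50274597e-04, -5.96466029e+01,  1.60785299e+00, -2.81186289e+01,
        1.25294714e-02,  9.53489682e-03, -5.30194214e-06]), 'tcp_pos': array([0.19276809, 0.64629822, 0.23034426]), 'orientation': array([-4.53679252e-01, -3.10855735e+00,  2.78011519e-03]), 'contact_force': array([-0.67917454, -0.53902952, -0.76549844]), 'moment': array([ 0.01817991, -0.00356798,  0.03224289]), 'grip_width': 0.08521671055739578}
top {'K': array([[395.7636999 ,   0.        , 256.36891426],
       [  0.        , 395.7636999 , 196.29392851],
       [  0.        ,   0.        ,   1.        ]]), 'R': array([[ 0.20713753, -0.97831127,  0.0010514 ],
       [-0.95853205, -0.20316446, -0.19985124],
       [ 0.19573033,  0.04038889, -0.97982569]]), 't': array([-0.04048486,  0.56989719,  0.78013315])}
scene {'K': array([[374.60388971,   0.        , 245.97931818],
       [  0.        , 374.60388971, 191.4465088 ],
       [  0.        ,   0.        ,   1.        ]]), 'R': array([[ 0.80301364,  0.59593214, -0.00582828],
       [ 0.4283204 , -0.58390292, -0.68963687],
       [-0.41437993,  0.55129145, -0.72413191]]), 't': array([-0.47925514, -0.13061667,  1.15360198])}
```

View pics/top0.png

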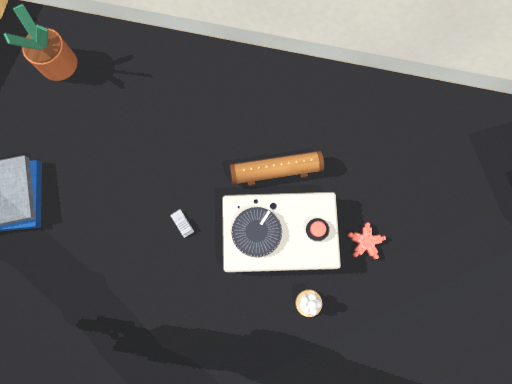

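View pics/scene0.png

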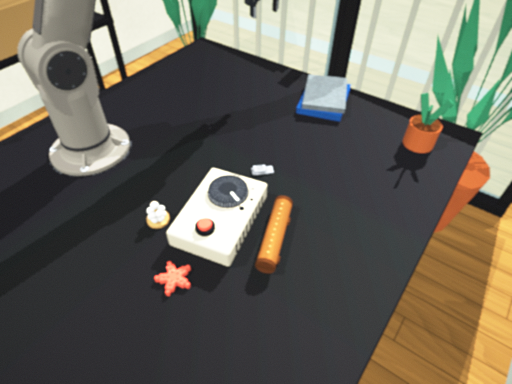

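The top view shows the box with its dial at about (257,232) and button at (318,230). The dots lie toward image-up (+x), and the pointer is at the big dot (273,206). Next I'll localise these precisely.

```bash
cat > h.py <<'E'
import numpy as np
from bench import viewer
def ray(c,uv,z):
    d=np.linalg.inv(c["K"])@np.array([uv[0],uv[1],1.]); R=c["R"]; C=-R.T@c["t"]; d=R.T@d
    return C+d*(z-C[2])/d[2]
def proj(c,X):
    p=c["K"]@(c["R"]@np.array(X)+c["t"]); return p[:2]/p[2]
E
python3 - <<'E'
from h import *
import cv2
from scipy import ndimage
for n in("top","scene"):
    c=viewer.calibration(n); im=cv2.imread(f"pics/{n}0.png")
    h=cv2.cvtColor(im,cv2.COLOR_BGR2HSV)
    box=((h[...,2]>150)&(h[...,1]<60)).astype(np.uint8)
    if n=="top": box[:170]=0;box[290:]=0;box[:,:210]=0
    else: box[:155]=0;box[280:]=0;box[:,:163]=0;box[:,290:]=0
    l,k=ndimage.label(box); s=ndimage.sum(box,l,range(1,k+1)); m=(l==1+np.argmax(s)).astype(np.uint8)
    cs=cv2.findContours(m,cv2.RETR_EXTERNAL,cv2.CHAIN_APPROX_NONE)[0][0]
    q=cv2.approxPolyDP(cv2.convexHull(cs),4,True)[:,0]; print(n,"corners",[(p.tolist(),ray(c,p,.06)[:2].round(4).tolist()) for p in q])
    x0,y0,w,hh=cv2.boundingRect(cs)
    red=((h[...,0]<10)|(h[...,0]>172))&(h[...,1]>110)&(h[...,2]>120)
    sub=np.zeros_like(red); sub[y0:y0+hh,x0:x0+w]=red[y0:y0+hh,x0:x0+w]
    l,k=ndimage.label(sub)
    for i in range(1,k+1):
        if (l==i).sum()>40:
            cy,cx=ndimage.center_of_mass(l==i); print("btn",cx,cy,(l==i).sum(),ray(c,(cx,cy),.068))
    # holes
    dark=(h[...,2]<130)&(h[...,1]<120)
    hull=np.zeros_like(m); cv2.fillConvexPoly(hull,cv2.convexHull(cs),1); hull=cv2.erode(hull,np.ones((3,3)))
    l,k=ndimage.label(dark&(hull>0))
    for i in range(1,k+1):
        a=(l==i)
        if a.sum()>3:
            cy,cx=ndimage.center_of_mass(a); print("dark",round(cx,1),round(cy,1),a.sum(),ray(c,(cx,cy),.06).round(4))
    cv2.imwrite(f"pics/{n}0z.png",cv2.resize(im[y0-5:y0+hh+5,x0-5:x0+w+5],None,fx=5,fy=5)[:600,:800]); print(x0,y0)
E
```

```text
top corners [([335, 194], [0.6047, -0.0831]), ([339, 267], [0.4565, -0.1167]), ([224, 270], [0.4022, 0.1111]), ([223, 196], [0.5514, 0.1474])]
dark 255.2 201.0 10 [0.555  0.0787 0.06  ]
dark 272.7 205.6 29 [0.5531 0.0408 0.06  ]
dark 256.1 231.9 1387 [0.4916 0.0633 0.06  ]
dark 316.5 230.0 195 [ 0.5216 -0.0584  0.06  ]
222 192
scene corners [([212, 167], [0.4007, 0.1118]), ([267, 184], [0.556, 0.146]), ([229, 265], [0.6276, -0.1013]), ([171, 245], [0.4919, -0.1371]), ([166, 233], [0.4592, -0.1199])]
btn 204.56756756756758 226.83783783783784 74 [ 0.52311067 -0.05866467  0.068     ]
dark 227.3 190.3 862 [0.4878 0.0683 0.06  ]
dark 241.1 207.9 8 [0.5515 0.042  0.06  ]
dark 205.0 231.3 85 [ 0.5277 -0.0635  0.06  ]
dark 243.0 235.0 5 [ 0.604  -0.0204  0.06  ]
dark 236.0 247.5 6 [ 0.6122 -0.057   0.06  ]
166 167
```

View pics/top0z.png

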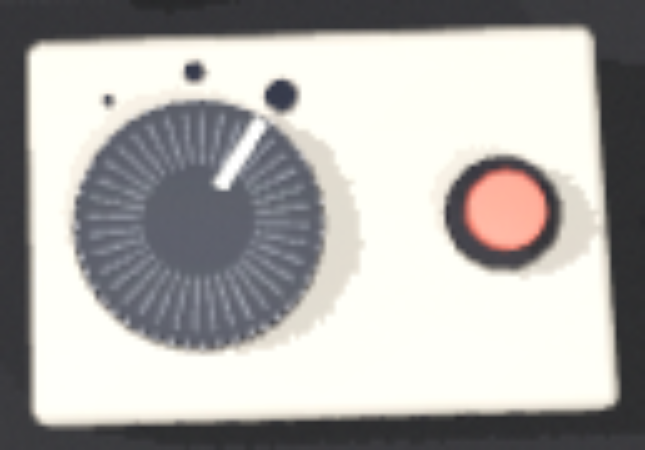

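```bash
cat >> h.py <<'E'
from bench import monitor
from scipy.spatial.transform import Rotation as Ro
def tool(goal):
    o=monitor.get_obs(); R=Ro.from_rotvec(o["orientation"])
    d=np.array(goal)-o["tcp_pos"]; print("clock",o["clock"],"tcp",o["tcp_pos"].round(4),"F",o["contact_force"].round(2),"w",round(o["grip_width"],4))
    print("toolR",R.as_matrix().round(4).tolist()); print("shift tool",R.inv().apply(d).round(4),"world",d.round(4), "tilt",R.as_matrix()[:,2].round(4))
def measure(n):pass
E
python3 - <<'E'
from h import *
c=viewer.calibration("top")
print("dial",ray(c,(256.8,232),.074),"btn",ray(c,(318,228.8),.07))
D=np.array([.4926,.0638]); a=np.radians(30)
tool([D[0]+.03*np.cos(a),D[1]+.03*np.sin(a),.16])
E
```

```text
dial [0.49019965 0.06158949 0.074     ] btn [ 0.52308024 -0.05973208  0.07      ]
clock 0.1 tcp [0.1927 0.6463 0.2304] F [ 0.38 -1.18 -0.39] w 0.085
toolR [[-0.9583, 0.2858, -0.0003], [0.2858, 0.9583, -0.0016], [-0.0001, -0.0016, -1.0]]
shift tool [-0.4744 -0.4507  0.0712] world [ 0.3258 -0.5675 -0.0704] tilt [-3.0e-04 -1.6e-03 -1.0e+00]
```

Request:
drive_tool(commands=[{"linear": [-0.0395, -0.0376, 0], "dr": [0, 0, 0], "jaw": 1}, {"linear": [-0.0395, -0.0376, 0], "dr": [0, 0, 0], "jaw": 1}, {"linear": [-0.0395, -0.0376, 0], "dr": [0, 0, 0], "jaw": 1}, {"linear": [-0.0395, -0.0376, 0], "dr": [0, 0, 0], "jaw": 1}, {"linear": [-0.0395, -0.0376, 0], "dr": [0, 0, 0], "jaw": 1}, {"linear": [-0.0395, -0.0376, 0], "dr": [0, 0, 0], "jaw": 1}, {"linear": [-0.0395, -0.0376, 0], "dr": [0, 0, 0], "jaw": 1}, {"linear": [-0.0395, -0.0376, 0], "dr": [0, 0, 0], "jaw": 1}], force=40)

```text
clock: 1.1
tcp_pos: [0.4124, 0.2591, 0.2275]
orientation: [-0.44, -3.108, 0.007]
contact_force: [1.5, 0.2, 0.0]
grip_width: -0.0003
```

```bash
python3 - <<'E'
from h import *
tool([.5186,.0788,.15])
E
```

```text
clock 1.1 tcp [0.4124 0.2591 0.2275] F [1.51 0.18 0.01] w -0.0003
toolR [[-0.9607, 0.2774, -0.0035], [0.2774, 0.9607, -0.004], [0.0023, -0.0048, -1.0]]
shift tool [-0.1522 -0.1434  0.0779] world [ 0.1062 -0.1803 -0.0775] tilt [-0.0035 -0.004  -1.    ]
```

Request:
drive_tool(commands=[{"linear": [-0.038, -0.036, 0.01], "dr": [0, 0, 0], "jaw": 1}, {"linear": [-0.038, -0.036, 0.02], "dr": [0, 0, 0], "jaw": 1}, {"linear": [-0.038, -0.036, 0.02], "dr": [0, 0, 0], "jaw": 1}, {"linear": [-0.036, -0.034, 0.02], "dr": [0, 0, 0], "jaw": 1}, {"linear": [-0.005, -0.004, 0.0], "dr": [0, 0, 0], "jaw": 1}, {"linear": [0, 0, 0], "dr": [0, 0, 0], "jaw": 1}])

```text
clock: 1.85
tcp_pos: [0.5241, 0.0654, 0.1558]
orientation: [-0.45, -3.107, 0.007]
contact_force: [0.1, -0.0, 0.0]
grip_width: -0.0002
```

```bash
python3 - <<'E'
from h import *
import cv2
tool([.5186,.0788,.15])
c=viewer.calibration("wrist");im=viewer.grab_frame("wrist"); cv2.imwrite("pics/w1.png",im[:,:,::-1]); print(c)
D=np.array([.4926,.0638])
for p in ([*D,.074],[.5209,-.0585,.068]): print(proj(c,p))
im=viewer.grab_frame("top"); cv2.imwrite("pics/t1.png",cv2.resize(im[150:300,180:380,::-1],None,fx=4,fy=4))
E
```

```text
clock 1.85 tcp [0.5241 0.0654 0.1558] F [ 0.1  -0.03  0.04] w -0.0002
toolR [[-0.9589, 0.2836, -0.0028], [0.2836, 0.9589, -0.004], [0.0016, -0.0047, -1.0]]
shift tool [0.009  0.0113 0.0057] world [-0.0055  0.0134 -0.0058] tilt [-0.0028 -0.004  -1.    ]
{'K': array([[296.26419874,   0.        , 251.50174683],
       [  0.        , 296.26419874, 188.54776399],
       [  0.        ,   0.        ,   1.        ]]), 'R': array([[ 0.28250024,  0.95926199, -0.00317115],
       [ 0.91652135, -0.26893445,  0.29607916],
       [ 0.28316465, -0.08654886, -0.95515814]]), 't': array([-0.21050838, -0.4787772 ,  0.16491445])}
[238.02236196 159.27557063]
[111.08596058 229.02871116]
```

View pics/w1.png

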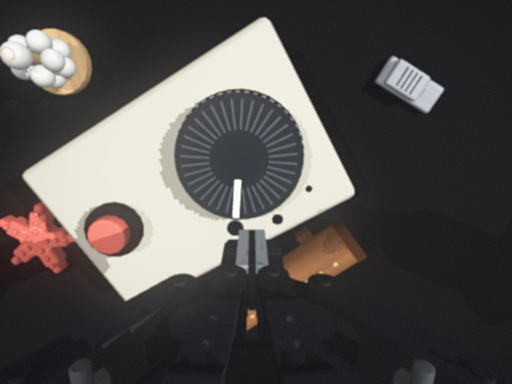

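View pics/t1.png

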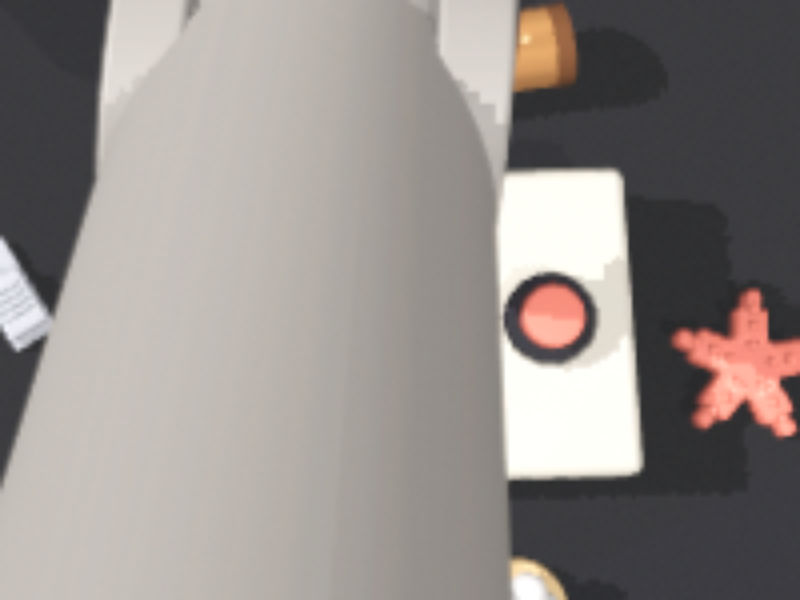

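```bash
python3 - <<'E'
from h import *
c=viewer.calibration("wrist")
for n,p,z in (("dial",(239,154.8),.074),("big",(235,228),.06),("mid",(277.5,219.2),.06),("small",(309,188.5),.06),("btn",(109,235),.07)): print(n,ray(c,p,z).round(4))
y=np.radians(13.2);D=np.array([.4926,.0638])
for k,a in(("big",-34),("mid",0),("small",34)): 
    t=y+np.radians(a); print(k,D+.064*np.array([np.cos(t),np.sin(t)]))
E
```

```text
dial [0.4892 0.0664 0.074 ]
big [0.5529 0.0426 0.06  ]
mid [0.5553 0.0807 0.06  ]
small [0.5356 0.1134 0.06  ]
btn [ 0.5249 -0.0604  0.07  ]
big [0.55242884 0.04107315]
mid [0.55490905 0.07841446]
small [0.53608424 0.11075871]
```

The wrist view puts the dial centre at about (239,155), the pointer at the big dot (235,228), and the fingertip at about (252,250). All views agree on the dial axis, roughly (0.492, 0.064). I'll move over the contact point.

Request:
drive_tool(commands=[{"linear": [0.0095, 0.012, 0.02], "dr": [0, 0, 0], "jaw": 1}, {"linear": [0, 0, 0.03], "dr": [0, 0, 0], "jaw": 1}, {"linear": [0, 0, 0.015], "dr": [0, 0, 0], "jaw": 1}, {"linear": [0, 0, 0], "dr": [0, 0, 0], "jaw": 1}])

```text
clock: 2.45
tcp_pos: [0.5175, 0.0876, 0.0918]
orientation: [0.433, 3.111, 0.001]
contact_force: [0.3, 0.1, 0.8]
grip_width: -0.0
```

```bash
python3 - <<'E'
from h import *
tool([.518,.0793,.074])
E
```

```text
clock 2.45 tcp [0.5175 0.0876 0.0918] F [0.28 0.08 0.77] w -0.0
toolR [[-0.9621, 0.2728, 0.0011], [0.2728, 0.9621, 0.0007], [-0.0008, 0.001, -1.0]]
shift tool [-0.0027 -0.0079  0.0178] world [ 0.0005 -0.0083 -0.0178] tilt [ 1.1e-03  7.0e-04 -1.0e+00]
```

Request:
drive_tool(commands=[{"linear": [-0.002, -0.006, 0.008], "dr": [0, 0, 0], "jaw": 1}, {"linear": [0, 0, 0.004], "dr": [0, 0, 0], "jaw": 1}, {"linear": [0, 0, 0], "dr": [0, 0, 0], "jaw": 1}, {"linear": [0, 0, 0], "dr": [0, 0, 0], "jaw": 1}])

```text
clock: 2.95
tcp_pos: [0.5195, 0.0811, 0.0813]
orientation: [0.433, 3.107, 0.004]
contact_force: [0.6, -1.2, -0.3]
grip_width: 0.0
```

```bash
python3 - <<'E'
from h import *
tool([.518,.0793,.074])
E
```

```text
clock 2.95 tcp [0.5195 0.0811 0.0813] F [ 0.58 -1.18 -0.28] w 0.0
toolR [[-0.962, 0.2731, 0.0046], [0.2732, 0.962, 0.0019], [-0.0039, 0.0031, -1.0]]
shift tool [ 0.0009 -0.0022  0.0073] world [-0.0015 -0.0018 -0.0073] tilt [ 0.0046  0.0019 -1.    ]
```

Request:
drive_tool(commands=[{"linear": [0.0005, -0.001, 0.005], "dr": [0, 0, 0], "jaw": 1}, {"linear": [0, 0, 0.003], "dr": [0, 0, 0], "jaw": 1}, {"linear": [0, 0, 0], "dr": [0, 0, 0], "jaw": 1}, {"linear": [0, 0, 0], "dr": [0, 0, 0], "jaw": 1}])

```text
clock: 3.45
tcp_pos: [0.519, 0.0803, 0.0734]
orientation: [0.433, 3.107, 0.005]
contact_force: [-0.1, -0.8, 2.5]
grip_width: -0.0003
```

Contact made, with about 2.5 N. I'll press a little further.

Request:
drive_tool(commands=[{"linear": [0, 0, 0.002], "dr": [0, 0, 0], "jaw": 1}, {"linear": [0, 0, 0], "dr": [0, 0, 0], "jaw": 1}])

```text
clock: 3.7
tcp_pos: [0.5191, 0.0802, 0.0717]
orientation: [0.433, 3.107, 0.005]
contact_force: [-1.7, -1.3, 5.3]
grip_width: 0.0001
```

```bash
python3 - <<'E'
from h import *
o=monitor.get_obs();tool([.518,.0793,.0715])
R=Ro.from_rotvec(o["orientation"])
D=np.array([.492,.0643]); r=o["tcp_pos"][:2]-D; print(np.hypot(*r),np.degrees(np.arctan2(r[1],r[0])))
for deg in (4,5):
    t=np.radians(deg); q=np.array([[np.cos(t),-np.sin(t)],[np.sin(t),np.cos(t)]])@r-r
    print(deg,R.inv().apply([*q,0]).round(5))
E
```

```text
clock 3.7 tcp [0.5191 0.0802 0.0717] F [-1.75 -1.3   5.3 ] w 0.0001
toolR [[-0.9619, 0.2734, 0.0053], [0.2734, 0.9619, 0.0024], [-0.0044, 0.0038, -1.0]]
shift tool [ 0.0008 -0.0012  0.0002] world [-0.0011 -0.0009 -0.0002] tilt [ 0.0053  0.0024 -1.    ]
0.03142783767563841 30.480778974929134
4 [ 0.00164  0.00146 -0.     ]
5 [ 0.00206  0.0018  -0.     ]
```

Request:
drive_tool(commands=[{"linear": [0.0021, 0.0018, 0], "dr": [0, 0, -5], "jaw": 1}, {"linear": [0.0021, 0.0018, 0], "dr": [0, 0, -5], "jaw": 1}, {"linear": [0.0021, 0.0018, 0], "dr": [0, 0, -5], "jaw": 1}])

```text
clock: 4.08
tcp_pos: [0.5164, 0.0854, 0.0729]
orientation: [0.014, 3.131, 0.002]
contact_force: [1.8, -1.6, 3.1]
grip_width: -0.0003
```

```bash
cat > s.py <<'E'
from h import *
o=monitor.get_obs();tool([.518,.0793,.0715])
R=Ro.from_rotvec(o["orientation"])
D=np.array([.492,.0643]); r=o["tcp_pos"][:2]-D; print(np.hypot(*r),np.degrees(np.arctan2(r[1],r[0])))
for deg in (4,5):
    t=np.radians(deg); q=np.array([[np.cos(t),-np.sin(t)],[np.sin(t),np.cos(t)]])@(r*.0305/np.hypot(*r))-r
    print(deg,R.inv().apply([*q,0]).round(5))
E
python3 s.py
```

```text
clock 4.075 tcp [0.5164 0.0854 0.0729] F [ 1.79 -1.59  3.14] w -0.0003
toolR [[-0.9999, 0.0088, 0.0104], [0.0089, 1.0, 0.0013], [-0.0104, 0.0014, -0.9999]]
shift tool [-0.0016 -0.0061  0.0014] world [ 0.0016 -0.0061 -0.0014] tilt [ 0.0104  0.0013 -0.9999]
0.032256843166048696 40.83713242267414
4 [ 2.78e-03  3.90e-04 -3.00e-05]
5 [ 3.16e-03  7.60e-04 -3.00e-05]
```

Request:
drive_tool(commands=[{"linear": [0, 0, 0.0016], "dr": [0, 0, 0], "jaw": 1}, {"linear": [0.0028, 0.001, 0.0007], "dr": [0, 0, -4], "jaw": 1}, {"linear": [0.0025, 0.0012, 0.0005], "dr": [0, 0, -4], "jaw": 1}])

```text
clock: 4.45
tcp_pos: [0.5151, 0.0872, 0.0716]
orientation: [-0.2, 3.117, 0.002]
contact_force: [0.9, -1.7, 6.2]
grip_width: -0.0
```

```bash
python3 s.py
```

```text
clock 4.45 tcp [0.5151 0.0872 0.0716] F [ 0.92 -1.71  6.22] w -0.0
toolR [[-0.9916, -0.1281, 0.0182], [-0.1281, 0.9918, 0.0024], [-0.0183, 0.0001, -0.9998]]
shift tool [-0.0019 -0.0082  0.0001] world [ 0.0029 -0.0079 -0.0001] tilt [ 0.0182  0.0024 -0.9998]
0.03248694007028299 44.79380735437487
4 [ 2.93e-03  4.40e-04 -5.00e-05]
5 [ 3.29e-03  8.30e-04 -6.00e-05]
```

Request:
drive_tool(commands=[{"linear": [0.005, 0.001, 0.0004], "dr": [0, 0.5, -4], "jaw": 1}, {"linear": [0.005, 0.0015, 0.0004], "dr": [0, 0.5, -4], "jaw": 1}])

```text
clock: 4.7
tcp_pos: [0.5102, 0.09, 0.0726]
orientation: [-0.419, 3.101, 0.001]
contact_force: [2.5, 1.8, 4.9]
grip_width: -0.0002
```

```bash
python3 s.py
```

```text
clock 4.7 tcp [0.5102 0.09   0.0726] F [2.48 1.77 4.95] w -0.0002
toolR [[-0.9641, -0.2655, 0.0119], [-0.2654, 0.9641, 0.0025], [-0.0121, -0.0007, -0.9999]]
shift tool [-0.0046 -0.0124  0.0012] world [ 0.0078 -0.0107 -0.0011] tilt [ 0.0119  0.0025 -0.9999]
0.03150881668727345 54.63906661488121
4 [ 2.18e-03  9.60e-04 -3.00e-05]
5 [ 2.55e-03  1.35e-03 -3.00e-05]
```

Request:
drive_tool(commands=[{"linear": [0.004, 0.0016, 0.001], "dr": [0, 0.5, -4], "jaw": 1}, {"linear": [0.003, 0.0014, 0.0005], "dr": [0, 0, -2], "jaw": 1}])

```text
clock: 4.95
tcp_pos: [0.5045, 0.0926, 0.0719]
orientation: [-0.583, 3.08, 0.001]
contact_force: [-0.1, -0.1, 4.2]
grip_width: -0.0001
```

```bash
python3 s.py
```

```text
clock 4.95 tcp [0.5045 0.0926 0.0719] F [-0.14 -0.13  4.23] w -0.0001
toolR [[-0.9308, -0.3654, 0.007], [-0.3653, 0.9309, 0.0023], [-0.0074, -0.0004, -1.0]]
shift tool [-0.0077 -0.0173  0.0005] world [ 0.0135 -0.0133 -0.0004] tilt [ 0.007   0.0023 -1.    ]
0.030909668933399616 66.22436317740795
4 [ 1.84e-03  1.17e-03 -1.00e-05]
5 [ 2.25e-03  1.52e-03 -2.00e-05]
```

Request:
drive_tool(commands=[{"linear": [0, 0, 0], "dr": [0, 0, 0], "jaw": 1}, {"linear": [0, 0, -0.01], "dr": [0, 0, 0], "jaw": 1}, {"linear": [0, 0, -0.03], "dr": [0, 0, 0], "jaw": 1}, {"linear": [0, 0, -0.02], "dr": [0, 0, 0], "jaw": 1}, {"linear": [0, 0, 0], "dr": [0, 0, 0], "jaw": 1}])

```text
clock: 5.58
tcp_pos: [0.5027, 0.0927, 0.1333]
orientation: [-0.574, 3.084, 0.003]
contact_force: [-0.6, -0.2, 0.2]
grip_width: -0.0001
```

```bash
python3 - <<'E'
from h import *
import cv2
tool([.522,-.0592,.1])
c=viewer.calibration("wrist");im=viewer.grab_frame("wrist"); cv2.imwrite("pics/w2.png",im[:,:,::-1])
E
```

```text
clock 5.575 tcp [0.5027 0.0927 0.1333] F [-0.57 -0.15  0.22] w -0.0001
toolR [[-0.9331, -0.3597, 0.0042], [-0.3597, 0.9331, 0.0025], [-0.0048, 0.0008, -1.0]]
shift tool [ 0.0368 -0.1488  0.033 ] world [ 0.0193 -0.1519 -0.0333] tilt [ 0.0042  0.0025 -1.    ]
```

View pics/w2.png

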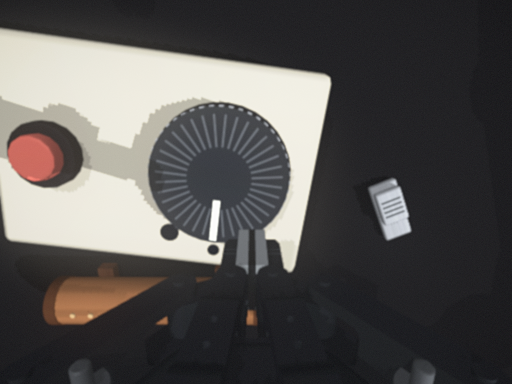

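The pointer now runs from (217,203) to (212,240), straight at the middle dot (213,249), so the dial is in the medium notch. I'll move over the play button.

Request:
drive_tool(commands=[{"linear": [0.009, -0.037, 0], "dr": [0, 0, 0], "jaw": 1}, {"linear": [0.009, -0.037, 0], "dr": [0, 0, 0], "jaw": 1}, {"linear": [0.009, -0.037, 0], "dr": [0, 0, 0], "jaw": 1}, {"linear": [0.006, -0.022, 0], "dr": [0, 0, 0], "jaw": 1}, {"linear": [0, 0, 0], "dr": [0, 0, 0], "jaw": 1}, {"linear": [0, 0, 0], "dr": [0, 0, 0], "jaw": 1}])

```text
clock: 6.38
tcp_pos: [0.5159, -0.0452, 0.1261]
orientation: [0.575, -3.083, -0.005]
contact_force: [0.4, 0.6, -0.2]
grip_width: -0.0002
```

```bash
python3 - <<'E'
from h import *
import cv2
tool([.5225,-.0593,.08])
c=viewer.calibration("wrist");im=viewer.grab_frame("wrist"); cv2.imwrite("pics/w3.png",im[:,:,::-1])
print(proj(c,[.5225,-.0593,.07]))
E
```

```text
clock 6.375 tcp [ 0.5159 -0.0452  0.1261] F [ 0.41  0.61 -0.19] w -0.0002
toolR [[-0.9328, -0.3605, -0.0064], [-0.3605, 0.9328, 0.0021], [0.0052, 0.0042, -1.0]]
shift tool [-0.0013 -0.0157  0.046 ] world [ 0.0066 -0.0141 -0.0461] tilt [-0.0064  0.0021 -1.    ]
[229.2466485  208.78244771]
```

View pics/w3.png

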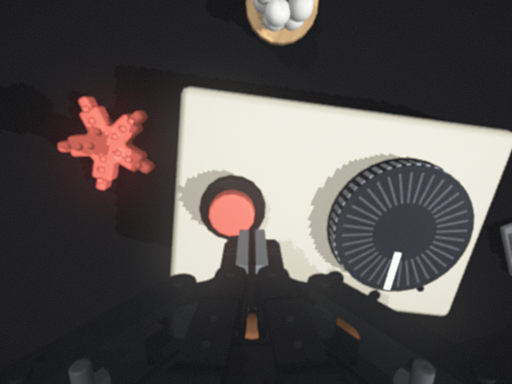

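The coral button is at (232,214), about 5 px from my prediction, and the tip is about 15 mm from it. The pointer still aims at the middle dot.

Request:
drive_tool(commands=[{"linear": [-0.002, -0.0125, 0.01], "dr": [0, 0, 0], "jaw": 1}, {"linear": [0, 0, 0.02], "dr": [0, 0, 0], "jaw": 1}, {"linear": [0, 0, 0], "dr": [0, 0, 0], "jaw": 1}, {"linear": [0, 0, 0], "dr": [0, 0, 0], "jaw": 1}])

```text
clock: 6.92
tcp_pos: [0.5234, -0.0546, 0.0943]
orientation: [0.583, -3.081, -0.005]
contact_force: [0.2, -0.2, -0.0]
grip_width: -0.0002
```

```bash
python3 - <<'E'
from h import *
tool([.5235,-.0593,.076])
E
```

```text
clock 6.925 tcp [ 0.5234 -0.0546  0.0943] F [ 0.19 -0.21 -0.05] w -0.0002
toolR [[-0.931, -0.3651, -0.0061], [-0.3651, 0.931, 0.0024], [0.0048, 0.0044, -1.0]]
shift tool [ 0.0015 -0.0045  0.0183] world [ 0.0001 -0.0047 -0.0183] tilt [-0.0061  0.0024 -1.    ]
```

Request:
drive_tool(commands=[{"linear": [0.0015, -0.0045, 0.008], "dr": [0, 0, 0], "jaw": 1}, {"linear": [0, 0, 0.006], "dr": [0, 0, 0], "jaw": 1}, {"linear": [0, 0, 0], "dr": [0, 0, 0], "jaw": 1}])

```text
clock: 7.3
tcp_pos: [0.5245, -0.0598, 0.0805]
orientation: [0.583, -3.083, -0.005]
contact_force: [-1.1, 1.4, 2.2]
grip_width: 0.0002
```

```bash
python3 - <<'E'
from h import *
tool([.5235,-.0593,.07])
E
```

```text
clock 7.3 tcp [ 0.5245 -0.0598  0.0805] F [-1.06  1.42  2.25] w 0.0002
toolR [[-0.931, -0.3651, -0.0041], [-0.3651, 0.931, 0.0024], [0.0029, 0.0037, -1.0]]
shift tool [0.0007 0.0008 0.0105] world [-0.001   0.0005 -0.0105] tilt [-0.0041  0.0024 -1.    ]
```

Request:
drive_tool(commands=[{"linear": [0, 0, 0.002], "dr": [0, 0, 0], "jaw": 1}, {"linear": [0, 0, 0.002], "dr": [0, 0, 0], "jaw": 1}, {"linear": [0, 0, 0], "dr": [0, 0, 0], "jaw": 1}])

```text
clock: 7.68
tcp_pos: [0.5245, -0.0598, 0.077]
orientation: [0.583, -3.084, -0.005]
contact_force: [-0.5, 0.0, 4.9]
grip_width: -0.0
```

Request:
drive_tool(commands=[{"linear": [0, 0, 0.003], "dr": [0, 0, 0], "jaw": 1}, {"linear": [0, 0, 0], "dr": [0, 0, 0], "jaw": 1}])

```text
clock: 7.92
tcp_pos: [0.5246, -0.0598, 0.0762]
orientation: [0.583, -3.084, -0.006]
contact_force: [-3.5, 0.4, 4.5]
grip_width: 0.0001
```

Request:
drive_tool(commands=[{"linear": [0, 0, 0.005], "dr": [0, 0, 0], "jaw": 1}, {"linear": [0, 0, 0.006], "dr": [0, 0, 0], "jaw": 1}])

```text
clock: 8.18
tcp_pos: [0.5252, -0.06, 0.0745]
orientation: [0.58, -3.085, -0.01]
contact_force: [-27.9, 3.0, 86.8]
grip_width: 0.0003
```

Request:
drive_tool(commands=[{"linear": [0, 0, 0.006], "dr": [0, 0, 0], "jaw": 1}, {"linear": [0, 0, 0.006], "dr": [0, 0, 0], "jaw": 1}])

```text
clock: 8.43
tcp_pos: [0.5251, -0.0599, 0.0748]
orientation: [0.577, -3.086, -0.016]
contact_force: [-23.5, 1.9, 70.6]
grip_width: -0.0004
```

At z ≈ 0.0745 the force climbs steeply, so the button is hard on its stop. That is 6 mm below the first contact at 0.0805. I'll release it.

Request:
drive_tool(commands=[{"linear": [0, 0, -0.003], "dr": [0, 0, 0], "jaw": 1}, {"linear": [0, 0, -0.01], "dr": [0, 0, 0], "jaw": 1}, {"linear": [0, 0, -0.03], "dr": [0, 0, 0], "jaw": 1}, {"linear": [0, 0, -0.04], "dr": [0, 0, 0], "jaw": 1}, {"linear": [0, 0, -0.04], "dr": [0, 0, 0], "jaw": 1}, {"linear": [0, 0, 0], "dr": [0, 0, 0], "jaw": 1}, {"linear": [0, 0, 0], "dr": [0, 0, 0], "jaw": 1}])

```text
clock: 9.3
tcp_pos: [0.5254, -0.0607, 0.203]
orientation: [0.578, -3.087, -0.016]
contact_force: [-0.5, -0.5, 0.6]
grip_width: 0.0002
```

```bash
python3 - <<'E'
from h import *
import cv2
tool([.5235,-.0593,.07])
for n in("wrist","scene"):
    im=viewer.grab_frame(n); cv2.imwrite(f"pics/{n}4.png",im[:,:,::-1])
E
```

```text
clock 9.3 tcp [ 0.5254 -0.0607  0.203 ] F [-0.47 -0.47  0.62] w 0.0002
toolR [[-0.9322, -0.3618, -0.0027], [-0.3618, 0.9322, 0.0099], [-0.0011, 0.0102, -0.9999]]
shift tool [0.0014 0.0006 0.133 ] world [-0.0019  0.0014 -0.133 ] tilt [-0.0027  0.0099 -0.9999]
```

View pics/wrist4.png

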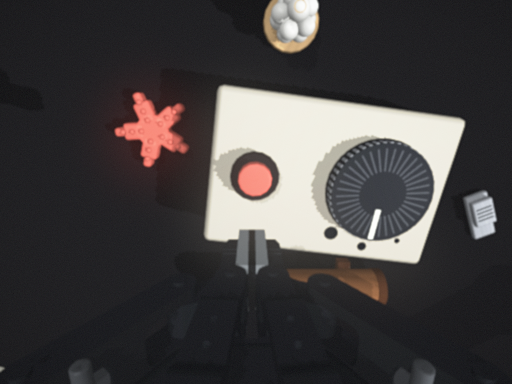

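View pics/scene4.png

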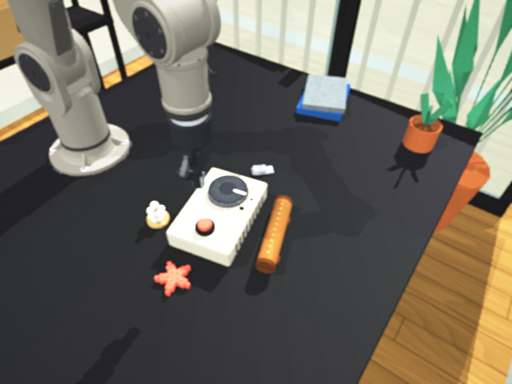

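The wrist view shows the pointer from (378,212) to (372,237), with the middle dot at (361,246). The button is up at (255,180) and nothing else has moved. I'll check the pointer angle with numbers.

```bash
python3 - <<'E'
from h import *
import cv2
from scipy import ndimage
c=viewer.calibration("wrist"); im=cv2.imread("pics/wrist4.png")
h=cv2.cvtColor(im,cv2.COLOR_BGR2HSV)
m=np.zeros(im.shape[:2],bool); m[205:238,360:390]=(h[205:238,360:390,2]>190)
l,k=ndimage.label(m); s=ndimage.sum(m,l,range(1,k+1)); print(s)
ys,xs=np.where(l==1+np.argmax(s)); P=np.array([ray(c,(x,y),.074)[:2] for x,y in zip(xs,ys)])
print(P.mean(0)); 
d=np.linalg.svd(P-P.mean(0))[2][0]; d*=np.sign(d[0]); print("pointer dir deg world",np.degrees(np.arctan2(d[1],d[0])))
for D in([.492,.0643],[.4926,.0638]):
    r=P.mean(0)-D; print(np.degrees(np.arctan2(r[1],r[0])))
print("target 13.2"); print(ray(c,(361.5,246),.06))
c=viewer.calibration("top")
E
```

```text
[161.]
[0.52296769 0.07176359]
pointer dir deg world 13.442215376939556
13.550562518348235
14.69431591385101
target 13.2
[0.55499902 0.08021863 0.06      ]
```

The pointer is at 13.4–14.7°, against 13.2° for medium. The arm is clear of everything, so I'll hand in.

```bash
python3 - <<'E'
from bench import job, monitor
print(job.hand_in(), monitor.get_obs()["contact_force"])
E
```

```text
the job is handed in; nothing more can be done
the job is handed in; nothing more can be done
```

I turned the dial one click counter-clockwise to medium, then pushed the play button right down and let it come up. The job is handed in; it reports no verdict.

**Dial:** I pressed the shut fingertips on the dial's flat face, about 31 mm from its axis. The force was about 3 to 6 N, dipping to 3.1 N once, so I pressed down again. I swept about 36° round the axis and then lifted off. The last wrist picture puts the pointer at 13.4–14.7° in the world frame, and my estimate for medium is 13.2°. That is within 0.03 rad of the notch centre.

**Button:** First contact was at about z = 0.0805 and the hard stop at about 0.0745, so it travelled about 6 mm. I pushed harder than needed: up to 87 N vertical, about 91 N in all, on the wrist, against the 120 N limit. The button looks up again in the last pictures.

**Other checks:** In the last pictures, compared by eye only, the star, beads, rainstick and slider stand where they were. The tool was clear at z = 0.20 with no contact force, at about 9.4 s of the 42 s.

**Disagreement:** My dial-centre estimates from the different views differed by up to about 5 mm. I used a middle value.

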